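# Clamp the brass key blank until the clutch slips

## Task

At the key-cutting bench, tighten the red thumbscrew of the vise that holds the brass key, turning it clockwise seen from above, until its torque-limiting clutch has just visibly slipped; stop at that first slip, with no more than about 30 degrees of it, and let go. Leave the thumbscrew of the other vise, with the silver-grey key, as it is.

Things in the scene. Friction and masses are not known exactly. Their poses are not given: they have to be found in the camera images.
- brass_grip (a point): Red thumbscrew to turn, on the vise with the brass key (bow 28 mm, juts out): upright flat oval wing, mm: 36 wide, 10 thick, 48 tall. Point: on the vertical turning axis, 28 above the wing's lower edge, 133 above bench. x along the width, y across the thickness (pinch along y), z up. Free around; black top plate 64x88 is 39 below the point, a stop pin 29 off-axis ends 28 below it. Vise fixed.
- brass_screw (a joint): Angle (rad) of the spindle under that thumbscrew, shown by a level yellow pointer 34 mm long just above the top plate. Grows clockwise seen from above; starts at 0 to 0.5, hard stop at 0.9 (jaws shut on the key; pointer all but touching the small steel pin, 10 degrees from its middle). Friction 0.05 N m; stays where left.
- brass_clutch (a joint): Slip (rad) of the thumbscrew head on the spindle, clockwise positive, 0 at the start, when the wing lies in line with the yellow pointer. Head and spindle turn together up to the spindle's stop; then the smooth drag clutch slips at 0.2 N m and the head turns on alone by this angle and stays: seen as the angle between wing and pointer.
- steel_tip (a point): Edge (pointer side) of the identical red thumbscrew on the other, bystander vise, which holds a silver-grey key: 18 mm from that screw's axis, 135 mm above the bench. Must stay where it is.

How it is judged:
By the outcome, as a careful person would: the job done as asked, in the order asked, and still so for the second after the job is handed in, with the robot touching nothing.
It also fails if it takes over 32 s, if anything falls off the work surface, if the arm or the gripper's body presses on something with over 40 N, if the wrist force passes 120 N, or if a joint passes its speed limit or range.

## Robot

A 7-joint arm with a two-finger parallel gripper is mounted at the origin on the work surface. World frame = base frame: x ahead of the robot, y to its left, z up, the work surface at z = 0. Lengths are in m, angles in rad, forces in N, time in s.
With the tool pointing down it reaches from about 0.425 to 0.925 m from the base axis. Payload 6.8 kg.
Tool frame: the origin (TCP) lies on the front face of the gripper's body, between the roots of the fingers; the fingertips stand 73 mm ahead of it and the grasp point (between the pads) lies 54 mm ahead of it (env.nose_length is the distance from the TCP to the fingertips, in m); z points along the fingers, y is the line along which they close (so a half turn about z gives the same grasp; the last joint's range is limited). The gripper opens to 85 mm and grips with 20 to 120 N. Pads are 22 mm wide; open, the fingers measure 114 mm over their backs; the gripper's body (76 mm by 85 mm) begins 54 mm behind the grasp point. The pads swing forward as they close: fully open they stand 13 mm farther back than shut.
Start: joints at [-1.281, 0.477, 0.022, 1.555, -0.011, 1.109, -0.083], TCP at [0.261, 0.622, 0.304] pointing down, gripper open.
Joint ranges: [-2.96, 2.96], [-0.34, 2.1], [-1.41, 1.46], [0.24, 2.44], [-1.37, 4.51], [0.17, 1.92], [-2.96, 2.96]. Speed limits (rad/s): [2.39, 2.39, 3.14, 3.14, 3.14, 3.14, 3.14].

## Interface

Orientations are given as a unit quaternion [w, x, y, z].
In Python, from cell import env, kin, camera, calibration, job gives the robot as it stands. The module is installed in compiled form; this text tells all that it offers. Calls block until the motion is done:
- env.reach(position, orientation): joint-space move of the TCP to a pose.
- env.movel(position, velocity=0.15, rot=None, stop_force=None): straight line of the TCP; rot=None keeps the orientation; velocity is the mean speed in m/s. With stop_force (N) it stops when the force on the tool has changed by that much, and returns True; else False.
- env.goto_joints(angles): joint-space move.
- env.grip(opening, f_grip=None): finger opening in m; f_grip is the grip in N (None keeps the last); returns when the fingers have stopped.
- env.dwell(seconds).
- kin.inverse_kinematics(position, orientation): joint angles nearest the present ones, or None.
- env.get_state(): the state.
- camera(name): name is "side" or "top"; returns (picture, depth): 384x512x3 uint8, blue, green, red; 384x512 float32, m along the optical axis (not along the pixel's ray), 0 where there is no reading.
- calibration(name): a dict with "fx", "fy", "cx", "cy" (pixels), "rvec" (rotation vector, rad) and "tvec" (3), from world to camera coordinates, as OpenCV has them. Camera axes: x right, y down, z forward; pixel columns grow to the right and rows downward; lengths in m; the calibration is good to about 2 mm. A picture is of the moment at which its call begins. calibration takes no time and is no camera call.
A pose or a line that the arm cannot do raises env.PlanningError and nothing moves.
- job.job_done(): hands the job in; it is judged then, once.
The state is a dict: "time": time; "qpos": joint angles; "joint_velocities": joint speeds; "joint_torque": joint torques, N m; "tcp_pos": TCP position; "orientation": TCP orientation; "force": force on the tool from outside, world axes, zero at the start; "torque": the same for the moment, N m; "opening": finger opening in m; "gripper_force": force on a finger pad.
Only numpy, scipy, OpenCV 4.12 (cv2) and the standard library are available. Lean on these libraries where they do the work, as an engineer would, in place of code of your own. Each camera call takes 0.05 s, during which the arm holds its last target. There are 200 camera calls.

## Working session

There is one attempt and no reset: what is moved stays moved. The work goes in short steps, each a Python script; the robot and the scene stay as the last script left them, time stands still between calls to the robot, and variables do not carry over. Pictures are saved under pics/ and viewed, at most 10 in all, crops included, and the job is handed in when it is done.

```bash
mkdir -p pics; ls; python3 - <<'E'
from cell import env,camera,calibration
import cv2,numpy as np
for n in("side","top"):
    p,d=camera(n); cv2.imwrite(f"pics/{n}0.png",p); np.savez(f"pics/{n}0.npz",p=p,d=d)
    c=calibration(n);print(n,c)
    R=cv2.Rodrigues(np.array(c["rvec"]))[0];print(-R.T@np.array(c["tvec"]).ravel())
print(env.get_state())
E
```

```text
pics
side {'fx': 381.2919401977687, 'fy': 381.2919401977687, 'cx': 252.13177738919373, 'cy': 193.1568822258556, 'rvec': array([ 2.08625112, -0.53330889,  0.3054362 ]), 'tvec': array([-0.46028312,  0.26797593,  0.5805741 ])}
[ 0.23071064 -0.52301341  0.54218772]
top {'fx': 448.98400079697336, 'fy': 448.98400079697336, 'cx': 256.79180845942807, 'cy': 186.13898705987808, 'rvec': array([ 2.16460222, -2.17949175,  0.15614044]), 'tvec': array([0.00158326, 0.54453383, 0.89274183])}
[0.43536119 0.02147895 0.95052978]
{'time': 0.1, 'qpos': array([-1.28107931,  0.47771457,  0.02230661,  1.55634605, -0.01150049,
        1.109335  , -0.08310641]), 'joint_velocities': array([-0.00058495, -0.00055367, -0.00134446, -0.00195326, -0.00028507,
       -0.00048401, -0.00157077]), 'joint_torque': array([ 4.25245293e-03, -5.97763288e+01,  1.61370289e+00, -2.81956422e+01,
        1.28833667e-02,  4.99766786e-03,  2.33734039e-05]), 'tcp_pos': array([0.26131886, 0.62190597, 0.30302683]), 'orientation': array([-1.13704870e-04,  1.97577112e-01,  9.80286990e-01, -8.29990392e-04]), 'force': array([ 0.32862038,  0.09660728, -0.90778951]), 'torque': array([ 0.00260096, -0.06624269, -0.00084849]), 'gripper_force': 0.0, 'opening': 0.08533297188216522}
```

View pics/side0.png

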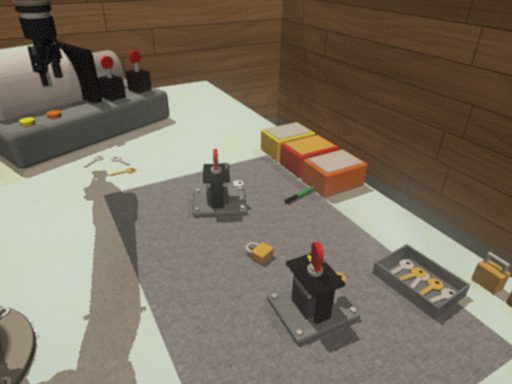

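View pics/top0.png

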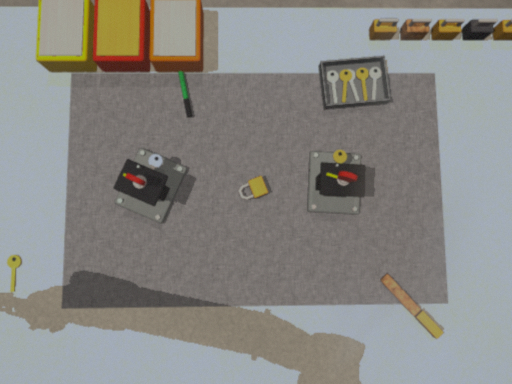

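Side view: the brass vise is the nearer one, with its wing at about (317,258). The silver vise is at (215,160). Top view: the brass wing is at about (345,178), with the yellow pointer to its left at (331,176), and the silver vise is at (135,181).

```bash
cat > h.py <<'E'
import cv2,numpy as np
from cell import env,kin,camera,calibration,job
def cal(n):
    c=calibration(n);R=cv2.Rodrigues(np.array(c["rvec"]))[0];return c,R,np.array(c["tvec"]).ravel()
def ray(n,u,v):
    c,R,t=cal(n);d=R.T@np.array([(u-c["cx"])/c["fx"],(v-c["cy"])/c["fy"],1]);return -R.T@t,d
def plane(n,u,v,z):
    o,d=ray(n,u,v);return o+d*(z-o[2])/d[2]
def pts(n,m,d):
    v,u=np.nonzero(m&(d>0));c,R,t=cal(n);z=d[v,u]
    P=np.c_[(u-c["cx"])/c["fx"]*z,(v-c["cy"])/c["fy"]*z,z];return (P-t)@R
def proj(n,P):
    c,R,t=cal(n);q=R@np.array(P)+t;return c["fx"]*q[0]/q[2]+c["cx"],c["fy"]*q[1]/q[2]+c["cy"]
def mask(p,col,roi):
    h=cv2.cvtColor(p,cv2.COLOR_BGR2HSV);H,S,V=[h[...,i].astype(int) for i in range(3)]
    m=((H<8)|(H>172)) if col=="red" else ((H>20)&(H<35))
    m=m&(S>140)&(V>80);r=np.zeros_like(m);r[roi[1]:roi[3],roi[0]:roi[2]]=1
    return m&r
E
python3 - <<'E'
from h import *
np.set_printoptions(precision=4,suppress=True)
for n,roi in(("top",(310,160,372,200)),("side",(295,230,335,285))):
    f=np.load(f"pics/{n}0.npz");p,d=f["p"],f["d"]
    for col in("red","yellow"):
        m=mask(p,col,roi);P=pts(n,m,d);v,u=np.nonzero(m)
        print(n,col,len(P),"uv",u.min(),u.max(),v.min(),v.max(),u.mean(),v.mean())
        if len(P): print(" mean",P.mean(0),"med",np.median(P,0),"min",P.min(0),"max",P.max(0))
        if col=="red":
            T=P[P[:,2]>np.percentile(P[:,2],98)-.012];mu=T.mean(0);w,V=np.linalg.eigh(np.cov(T[:,:2].T));print(" upper",mu,V[:,1],np.sqrt(w),len(T))
    x0,y0,x1,y1=roi
    c=cv2.resize(p[y0-5:y1+5,x0-5:x1+5],None,fx=8,fy=8,interpolation=cv2.INTER_CUBIC);cv2.imwrite(f"pics/{n}c.png",c)
a=cv2.imread("pics/topc.png");b=cv2.imread("pics/sidec.png");h=400
b=cv2.resize(b,None,fx=.6,fy=.6);H=max(a.shape[0],b.shape[0]);z=lambda i:cv2.copyMakeBorder(i,0,H-i.shape[0],0,0,0)
o=np.hstack([z(a),z(b)]);print(o.shape);cv2.imwrite("pics/crop1.png",o)
E
```

```text
top red 137 uv 338 356 171 180 347.1304347826087 175.2463768115942
 mean [ 0.5508 -0.1648  0.1413] med [ 0.5497 -0.1639  0.1473] min [ 0.5414 -0.1932  0.0901] max [ 0.5664 -0.1487  0.1544]
 upper [ 0.5497 -0.1641  0.1484] [0.3128 0.9498] [0.0031 0.0089] 104
top yellow 70 uv 326 344 160 178 334.24285714285713 170.14285714285714
 mean [ 0.5694 -0.1531  0.0843] med [ 0.5599 -0.1509  0.0952] min [ 0.5516 -0.1783  0.055 ] max [ 0.5944 -0.1333  0.1082]
side red 261 uv 312 322 242 270 316.91984732824426 255.293893129771
 mean [ 0.5465 -0.1735  0.1338] med [ 0.5462 -0.1747  0.136 ] min [ 0.5413 -0.1859  0.1065] max [ 0.5542 -0.1548  0.1519]
 upper [ 0.5477 -0.1725  0.1464] [0.2017 0.9795] [0.0026 0.0076] 109
side yellow 23 uv 307 311 255 261 309.0869565217391 257.5217391304348
 mean [ 0.559  -0.1408  0.0978] med [ 0.5583 -0.1405  0.0984] min [ 0.5498 -0.1562  0.091 ] max [ 0.5682 -0.1299  0.1151]
(400, 816, 3)
```

View pics/crop1.png

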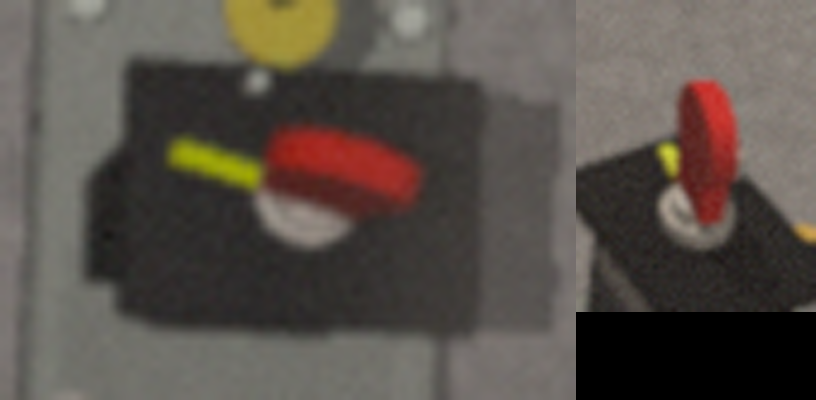

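Crop: in the top view the wing and the pointer are in line. The pointer tip is at about (326,174), the steel pin at (337.3,165) and the grey hub below the wing. Clockwise moves the pointer up the picture, towards the pin.

```bash
python3 - <<'E'
from h import *
np.set_printoptions(precision=4,suppress=True)
cs={}
for n,roi in(("top",(336,164,372,190)),("side",(305,230,335,285))):
    p=np.load(f"pics/{n}0.npz")["p"];h=cv2.cvtColor(p,cv2.COLOR_BGR2HSV).astype(int)
    m=((h[...,0]<10)|(h[...,0]>170))&(h[...,1]>120)&(h[...,2]>45)
    r=np.zeros_like(m);r[roi[1]:roi[3],roi[0]:roi[2]]=1;m=(m&r).astype(np.uint8)
    k,l,s,c=cv2.connectedComponentsWithStats(m);i=1+np.argmax(s[1:,4]);x,y,w,hh,a=s[i]
    cs[n]=c[i];print(n,s[i],c[i])
    if n=="top":
        rc=cv2.minAreaRect(np.argwhere(l==i)[:,::-1].astype(np.float32));print(rc)
(o1,d1),(o2,d2)=[ray(n,*cs[n]) for n in("top","side")]
s,_,_,_=np.linalg.lstsq(np.c_[d1,-d2],o2-o1,rcond=None)
a,b=o1+s[0]*d1,o2+s[1]*d2;print("tri",a,b,"gap",np.linalg.norm(a-b));A=(a+b)/2
p=np.load("pics/top0.npz")["p"];m=mask(p,"yellow",(310,168,340,182));uv=np.argwhere(m)[:,::-1]
Y=np.array([plane("top",u,v,.0975) for u,v in uv]);mu=Y.mean(0);w,V=np.linalg.eigh(np.cov(Y[:,:2].T));e=V[:,1]*np.sign(V[1,1])
pin=plane("top",337.25,165,.105)
t=(Y-A)[:,:2]@e;print("pointer mean",mu,"dir",e,"far tip dist",t.max(),"lateral of axis",np.cross(e,(A-mu)[:2]))
ang=lambda v:np.degrees(np.arctan2(v[1],v[0]))
print("pin",pin,"dist",np.linalg.norm((pin-A)[:2]),"angles pointer",ang(e),ang((mu-A)[:2]),"pin",ang((pin-A)[:2]))
print("hub(silver) px of axis at z.097",proj("top",[A[0],A[1],.098]),proj("side",[A[0],A[1],.098]))
E
```

```text
top [338 170  20  12 162] [347.142  175.5679]
((347.1697692871094, 175.60093688964844), (19.635440826416016, 9.290915489196777), 16.699243545532227)
side [311 242  13  30 281] [316.9324 255.4199]
tri [ 0.5522 -0.1682  0.1271] [ 0.5517 -0.1679  0.1269] gap 0.0006060472180659055
pointer mean [ 0.5576 -0.1447  0.0975] dir [0.3128 0.9498] far tip dist 0.035176201842893655 lateral of axis -0.0018766174855390852
pin [ 0.5759 -0.1549  0.105 ] dist 0.027310896013932523 angles pointer 71.77042364935562 76.25452624591463 pin 28.816741295248146
hub(silver) px of axis at z.097 (np.float64(343.6799546554718), np.float64(177.83682859046462)) (np.float64(315.3528263175853), np.float64(268.61504455075567))<stdin>:18: DeprecationWarning: Arrays of 2-dimensional vectors are deprecated. Use arrays of 3-dimensional vectors instead. (deprecated in NumPy 2.0)
```

```bash
cat >> h.py <<'E'
from scipy.spatial.transform import Rotation as Rn
AX=np.array([.550,-.168]);TH=73.
def quat(phi):
    y=np.array([np.cos(np.radians(phi)),np.sin(np.radians(phi)),0]);z=np.array([0,0,-1.])
    return Rn.from_matrix(np.c_[np.cross(y,z),y,z]).as_quat(scalar_first=True)
E
python3 - <<'E'
from h import *
np.set_printoptions(precision=3,suppress=True)
for phi in(TH-90,TH+90):
    for dp in(0,-55):
        for z in(.187,.287):print(phi,dp,z,kin.inverse_kinematics([*AX,z],quat(phi+dp)))
E
```

```text
-17.0 0 0.187 [-0.481  0.643  0.935  1.944 -0.665  0.898  0.503]
-17.0 0 0.287 [-0.522  0.476  0.962  1.862 -0.451  1.04   0.327]
-17.0 -55 0.187 [-0.525  0.689  1.017  1.946 -0.737  0.934 -0.391]
-17.0 -55 0.287 [-0.57   0.516  1.048  1.864 -0.511  1.062 -0.574]
163.0 0 0.187 [-0.626  0.883  1.267  1.951 -0.972  1.104 -2.37 ]
163.0 0 0.287 [-0.667  0.67   1.28   1.868 -0.707  1.159 -2.571]
163.0 -55 0.187 [-0.144  0.483  0.433  1.924 -0.277  0.793  2.326]
163.0 -55 0.287 [-0.313  0.38   0.646  1.851 -0.269  0.999  2.331]
```

```bash
python3 - <<'E'
from h import *
np.set_printoptions(precision=4,suppress=True)
env.reach([*AX,.30],quat(TH-90))
print(env.get_state()["time"],env.get_state()["qpos"])
env.movel([*AX,.190],velocity=.1)
s=env.get_state();print(s["time"],s["tcp_pos"],s["qpos"],s["force"],s["torque"])
ims=[]
for n,(u,v) in(("side",(317,240)),("top",(345,176))):
    p,d=camera(n);ims.append(cv2.resize(p[v-45:v+45,u-45:u+45],(400,400),interpolation=cv2.INTER_CUBIC))
cv2.imwrite("pics/down.png",np.hstack(ims))
E
```

```text
3.0583 [-0.5244  0.454   0.9568  1.8479 -0.4236  1.0604  0.3034]
4.3083 [ 0.5504 -0.1682  0.1906] [-0.4187  0.5866  0.83    1.9382 -0.5667  0.8651  0.414 ] [0.0109 0.0911 0.2957] [-0.0567  0.0027 -0.0109]
```

View pics/down.png

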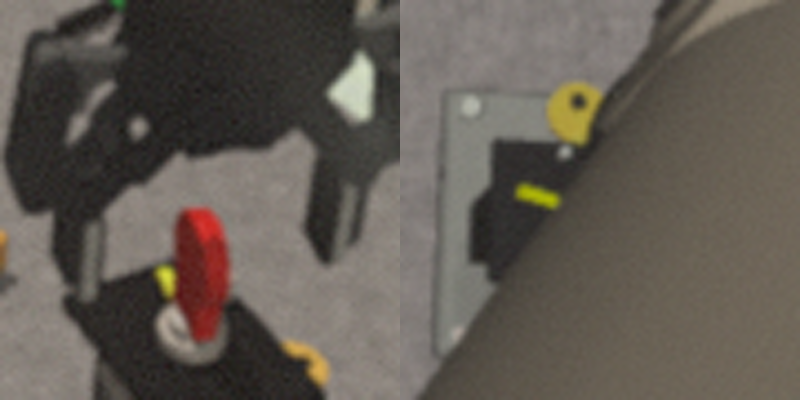

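The fingers straddle the wing with clearance, and the pointer and the pin stay visible to the top camera at (516–560,195) and (565,152) in the crop. Next I close gently and read the forces.

```bash
python3 - <<'E'
from h import *
np.set_printoptions(precision=4,suppress=True)
env.grip(0.03,30)
s=env.get_state();print(s["time"],s["opening"],s["force"],s["torque"])
env.grip(0.0,30)
s=env.get_state();print(s["time"],s["opening"],s["gripper_force"],s["tcp_pos"],s["force"],s["torque"])
p,d=camera("top");m=mask(p,"yellow",(310,168,340,182));uv=np.argwhere(m)[:,::-1]
Y=np.array([plane("top",u,v,.0975) for u,v in uv]);w,V=np.linalg.eigh(np.cov(Y[:,:2].T));e=V[:,1]*np.sign(V[1,1]);mu=Y.mean(0)[:2]
print(mu,np.degrees(np.arctan2(e[1],e[0])),np.degrees(np.arctan2(*(mu-AX)[::-1])))
E
```

```text
4.9833 0.029934714906513834 [ 0.4887 -0.1302 -0.4562] [-0.0367  0.0283  0.0403]
5.2833 0.009481469328015694 33.282530307769775 [ 0.5501 -0.168   0.1901] [-0.4272 -1.6795  0.8487] [-0.024  -0.0883  0.0577]
[ 0.5579 -0.1427] 76.00030581938103 72.63191435986435
```

```bash
cat >> h.py <<'E'
def look(save=None):
    p,d=camera("top");m=mask(p,"yellow",(310,164,343,182));
    uv=np.argwhere(m)[:,::-1]
    # leave out the key's bow: keep only the part within 36 mm of the axis
    Y=np.array([plane("top",u,v,.0975)[:2] for u,v in uv]).reshape(-1,2);Y=Y[np.linalg.norm(Y-AX,axis=1)<.037]
    if save: cv2.imwrite(save,cv2.resize(p[130:220,300:390],(500,500),interpolation=cv2.INTER_CUBIC))
    if len(Y)<5:return None,len(Y)
    mu=Y.mean(0)-AX;return round(np.degrees(np.arctan2(mu[1],mu[0])),1),len(Y)
def turn(deg):
    q=np.array(env.get_state()["qpos"]) if not hasattr(turn,"q") else turn.q
    q=q.copy();q[6]-=np.radians(deg);env.goto_joints(q);turn.q=q
    t=[];f=[]
    for _ in range(4):
        s=env.get_state();t.append(s["torque"][2]);f.append(s["force"]);env.dwell(.02)
    R=Rn.from_quat(s["orientation"],scalar_first=True).as_matrix()[:,1]
    print(round(s["time"],2),"phi",round(np.degrees(np.arctan2(R[1],R[0])),1),"Tz",round(np.mean(t),3),"F",np.mean(f,0).round(1),"pointer",look())
E
python3 - <<'E'
from h import *
for d in(8,8,6):turn(d)
look("pics/turn1.png")
E
```

```text
5.64 phi -24.8 Tz -0.056 F [-0.6  0.2  1.1] pointer (np.float64(64.9), 38)
6.02 phi -32.7 Tz -0.047 F [-2.3  1.3  3.5] pointer (np.float64(57.1), 39)
6.38 phi -38.8 Tz -0.05 F [-3.9  2.8  4.8] pointer (np.float64(51.3), 38)
```

View pics/turn1.png

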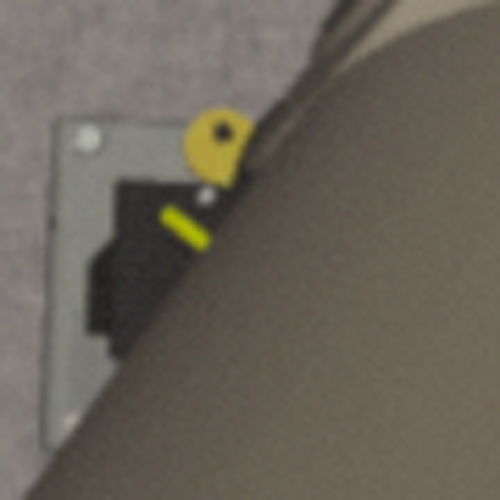

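The pointer follows the head 1:1 with Tz at about 0.05, and now points up-left at (185,228), short of the pin at (205,195).

```bash
python3 - <<'E'
from h import *
for d in(6,4,4,4):turn(d)
look()
E
```

```text
6.8 phi -44.6 Tz -0.047 F [-4.1  2.4  4.8] pointer (np.float64(45.6), 39)
7.17 phi -48.6 Tz -0.027 F [-5.   2.   5.4] pointer (np.float64(41.8), 40)
7.53 phi -52.6 Tz -0.023 F [-4.7  3.   6.1] pointer (np.float64(38.5), 36)
7.9 phi -56.6 Tz -0.039 F [-4.6  3.8  6.6] pointer (np.float64(37.0), 33)
```

```bash
python3 - <<'E'
from h import *
for d in(4,):turn(d)
look("pics/turn2.png")
E
```

```text
8.32 phi -60.3 Tz -0.054 F [-3.8  2.2  5.2] pointer (np.float64(36.7), 34)
```

View pics/turn2.png

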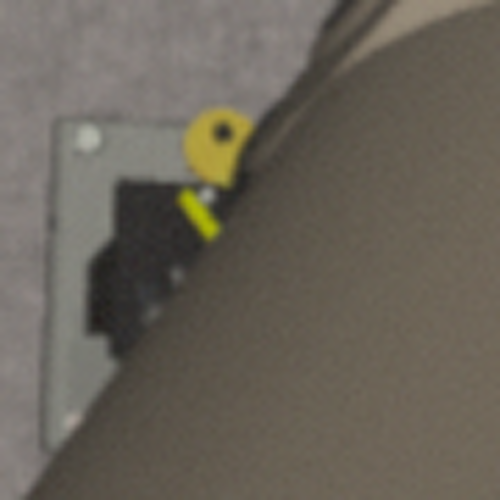

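The pointer has stopped against the pin at 36.7°, where the stop was expected. The head is at about 30°, so the slip has begun at about 7°. I'll add 8° so it shows, release, and check.

```bash
python3 - <<'E'
from h import *
for d in(4,4):turn(d)
s=env.get_state();print(s["opening"],s["gripper_force"])
env.grip(.085)
s=env.get_state();q=s["tcp_pos"];print(s["time"],s["force"],s["torque"])
env.movel([q[0],q[1],.30],velocity=.12)
env.reach([.45,.12,.36],quat(-45))
print(env.get_state()["time"])
ims=[]
for n,(u,v) in(("top",(343,176)),("side",(316,258))):
    p,d=camera(n);np.savez(f"pics/{n}1.npz",p=p,d=d);ims.append(cv2.resize(p[v-32:v+32,u-32:u+32],(400,400),interpolation=cv2.INTER_CUBIC))
cv2.imwrite("pics/after.png",np.hstack(ims))
print(look())
p=np.load("pics/top1.npz")["p"];h=cv2.cvtColor(p,cv2.COLOR_BGR2HSV).astype(int)
m=((h[...,0]<10)|(h[...,0]>170))&(h[...,1]>120)&(h[...,2]>110)
r=np.zeros_like(m);r[160:195,332:372]=1
uv=np.argwhere(m&r)[:,::-1];Y=np.array([plane("top",u,v,.15)[:2] for u,v in uv]);w,V=np.linalg.eigh(np.cov(Y.T));e=V[:,1]*np.sign(V[1,1]);print("wing",len(Y),np.degrees(np.arctan2(e[1],e[0])))
E
```

```text
8.73 phi -64.0 Tz -0.051 F [-4.4  2.4  5. ] pointer (np.float64(36.5), 35)
9.1 phi -68.0 Tz -0.046 F [-3.7  2.7  5.8] pointer (np.float64(36.3), 31)
0.009408571628103848 34.07735752976578
9.8833 [0.26347786 1.14275075 0.02327462] [-0.044664   -0.05013211 -0.00981313]
12.1333
(np.float64(36.5), 41)
wing 100 24.22179080737641
```

View pics/after.png

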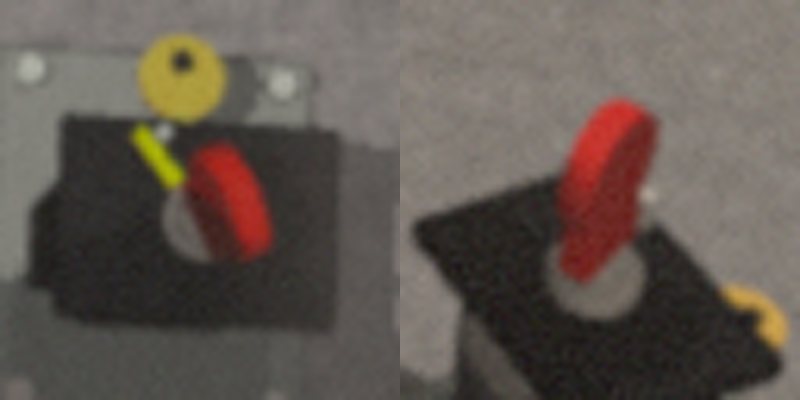

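The pointer rests at the pin (163,130). The wing has turned past it, with a slip of about 12–15°. The gripper is clear, so I hand in.

```bash
python3 -c "
from cell import job;print(job.job_done())"
```

```text
the job is handed in; nothing more can be done
None
```

I tightened the brass vise's thumbscrew clockwise to its stop, stopped at about 12–15° of clutch slip, let go and handed the job in at about 12 s; the silver-key vise was not touched.

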